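# Fit the splined cog to the automaton's hub

### The job

Draw the big plywood cog up out of the drying rack by its top edge, turn it so that its one wide groove lines up with the wide key on the wooden drive hub, and slide it along the hub until it sits fully home against the shoulder, then let go. The shaft is set to its timing, so do not turn it, and leave the other parts in the rack and the things on the table as they are.

Things in the scene. Friction and masses are not known exactly. Their poses are not given: they have to be found in the camera images.
- cog: The big plywood cog, 15 mm thick, 16 teeth, 130 mm across the tooth tips, 108 mm across the roots, about 110 g; stands on edge in one slot of the drying rack, the biggest wheel there. Origin: centre of the disc, mid-thickness. x is its axle axis (normal to the faces), z points to its one wide bore groove: straight up in the rack. Symmetric: either face may go on first.
- cog_groove (a point): Middle of the floor of the cog's wide groove, 26.5 mm from the cog's centre along its z. The bore goes right through: lands at 39 mm diameter, six grooves 60 degrees apart reaching 53 mm diameter; this groove is 17 mm wide, the other five 9 mm. The rim above it is at a gap between two teeth.
- hub (a joint): Angle (rad) of the drive shaft and hub about their level axis, 0.40 to 0.80: 0 would put the wide key straight up; it grows, right-handed about the x axis of hub_face, as the key leans over towards the robot. The shaft is stiff (about 0.7 N m to turn it), stays where it is, and is to be left so, within about 14 degrees.
- hub_face (a point): Point on the hub's axis in the plane of its shoulder's face, 135 mm above the table; turns with the hub. x: level, along the axis out of the free end (the cog slides on towards -x); z: from the axis to the middle of the wide key. The shoulder is a 66 mm flange, 12 mm thick, behind this plane. With the cog home its origin is 7.5 mm in front of this point.
- hub_key (a point): Point on top of the wide key, 25 mm from the hub's axis, 11 mm in front of the shoulder; turns with the hub. Six splines, dark hardwood strips let into the pale hub, 60 degrees apart, 50 mm across, 22 mm long from the shoulder, then 4 mm of slimmer lead-in; this key is 14 mm wide, the other five 6 mm.
- hub_end (a point): Centre of the hub's free end, 43 mm in front of the shoulder. From the splines' ends (26 mm) to here the 36 mm core runs on bare as a pilot, its last 6 mm tapered to 29 mm; the cog can hang on it.
- rack: Wooden drying rack, fixed. Origin: centre of its underside, z up. Base board 200 x 152 x 18 mm; slots at x = -60, 0, +60 mm, a wheel standing across each (in the rack's y-z plane) on the board, between four dowels 18 mm apart across the wheel, 36 mm either side of its centre, tops 93 mm above the table. 48 mm high rails along both long sides. The big cog's top is 147 mm above the table.
- small_cog: A smaller plywood cog, 12 teeth, 100 mm across, 15 mm thick, with a plain 16 mm round hole; stands in another slot. Origin at its centre. To be left alone.
- cam: A plain plywood cam without teeth, a 104 mm disc sawn flat at the bottom, 15 mm thick; stands in the remaining slot. Origin at its centre. To be left alone.
- drive_frame: Plywood frame of the hand-cranked automaton that carries the hub, fixed. Origin on the table below hub_face, x along the hub out of its free end; base 140 mm wide, 18 mm high, from 15 mm in front of the origin to 250 mm behind. The front upright, 27 to 45 mm behind, has a round top of 30 mm radius about the axis; nothing but the crank (220 to 280 mm behind) stands higher than 37 mm over the axis.
- wing_a: Painted plywood wing, 190 mm long, 8 mm thick, lying flat between the robot, the rack and the drive frame. A bystander.
- wing_b: A second painted wing of that size, lying flat beyond the drive frame. A bystander.
- paint_jar_a: Closed paint jar, 60 mm across, 75 mm tall, between the rack and the robot. Origin at the centre of its underside. A bystander.
- paint_jar_b: Closed paint jar of the same size on the left, beyond the drive frame. A bystander.
- brush_pot: White pot, 74 mm across, 100 mm tall, with brushes that reach 240 mm high, on the left, behind the drive frame. Origin at the centre of its underside. A bystander.
- tape_roll: Roll of masking tape, 94 mm across, 24 mm high, lying flat beyond the rack. A bystander.
- brush: Flat paint brush lying on the table to the robot's right. A bystander.
There are look-alikes about, which are no part of the job. Leave any blue or orange look-alike of the cog alone.

How it is judged (in metres and radians):
On the way, in this order (a step that is already met when the one before it is completed fails the run):
1. the big cog is lifted clear of the rack (height (world z) of cog above 0.165 m), for 0.1 s.
2. the big cog is on the hub with its wide groove over the wide key (x of cog in the frame of hub_face below 0.025 m and y of cog in the frame of hub_face between -0.005 and 0.005 m and z of cog in the frame of hub_face between -0.005 and 0.005 m and angle between the z axis of cog and the z axis of hub_face, either way round below 0.2 rad), for 0.1 s.
At the end, for the whole second after the job is handed in: The big cog sits on the hub against the shoulder (gap under 3 mm, axes within 4 mm and 0.12 rad), its wide groove on the wide key, released and at rest; the shaft has turned less than about 0.24 rad (6 mm at the key) (x of cog in the frame of hub_face between 0.004 and 0.0105 m and y of cog in the frame of hub_face between -0.004 and 0.004 m and z of cog in the frame of hub_face between -0.004 and 0.004 m and angle between the x axis of cog and the x axis of hub_face, either way round below 0.12 rad and angle between the z axis of cog and the z axis of hub_face, either way round below 0.15 rad and distance of hub_key from where it was at the start of the episode below 0.006 m and linear speed of cog below 0.02 m/s); the robot touches nothing.
It fails at once if the shaft is turned away from its setting (distance of hub_key from where it was at the start of the episode above 0.006 m).
It fails at once if another part in the rack is knocked or taken out (distance of any of small_cog, cam from where it was at the start of the episode above 0.025 m).
It fails at once if a bystander on the table is pushed away (distance of any of wing_a, wing_b, paint_jar_a, paint_jar_b, brush_pot, tape_roll, brush from where it was at the start of the episode above 0.03 m).
It also fails if it takes over 42 s, if anything falls off the work surface, if the arm or the gripper's body presses on something with over 40 N, if the wrist force passes 120 N, or if a joint passes its speed limit or range.

### The arm

A 7-joint arm with a two-finger parallel gripper is mounted at the origin on the work surface. World frame = base frame: x ahead of the robot, y to its left, z up, the work surface at z = 0. Lengths are in mm, angles in rad, forces in N, time in s.
With the tool pointing down it reaches from about 400 to 875 mm from the base axis. Payload 4.4 kg.
Tool frame: the origin (TCP) lies where the fingers leave the gripper's body, on its centre line; the fingertips stand 73 mm ahead of it and the grasp point (between the pads) lies 54 mm ahead of it; z points along the fingers, y is the line along which they close (so a half turn about z gives the same grasp; the last joint's range is limited). The gripper opens to 85 mm and grips with 20 to 120 N. Pads are 22 mm wide; open, the fingers measure 114 mm over their backs; the gripper's body (76 mm by 85 mm) begins 54 mm behind the grasp point. The pads swing forward as they close: fully open they stand 13 mm farther back than shut.
Start: joints at [1.21, 0.628, 0.038, 1.517, -0.027, 0.996, -0.02], TCP at [188.881, -621.965, 303.913] pointing down, gripper open.
Joint ranges: [-3.06, 3.06], [-0.37, 2.12], [-1.25, 1.32], [0.18, 2.47], [-1.1, 4.24], [0.23, 1.98], [-2.94, 2.94]. Speed limits (rad/s): [2.57, 2.57, 3.14, 3.14, 3.14, 3.14, 3.14].

### API

Orientations are given as [roll, pitch, yaw] about the fixed x, y, z axes, in that order (R = Rz(yaw) Ry(pitch) Rx(roll)).
In Python, from cell import ctrl gives the robot as it stands.
- The arm moves only by the tool send_rows, never from a script. Its argument "rows" is a list that holds one entry, the list of rows, each a list of 6 numbers: the shift along the tool's x, y, z in cm, then the turn, a rotation vector about the tool's x, y, z in rad. In form: [[[tx, ty, tz, wx, wy, wz], ...]]. A call has 1 to 10 rows; each row is the pose to reach, as a shift and turn from the pose commanded when the call began, along the tool's axes at that moment; what a row does not reach only later rows make up. A row lasts 1/10 s, in which the tool goes at most 50 mm and 8.59 degrees, less where a joint would pass 70% of its speed; a pose out of reach is approached as far as the arm can. A call with a gripper value outside its range is refused whole. "grip" is the closure in counts, from 0 (fully open) to 255 (shut), set as the call begins (left out, the last holds). The fingers move at their own pace and stop on an object; the grip force is fixed at half the most. Time passes only in rows, so rows that repeat a pose let the fingers close. It gives the time, the measured TCP pose, the force, the opening and the grip force at its end, in the units of the state.
- ctrl.read_state(): the state, without advancing time (a new reading comes with each control period).
- ctrl.get_image(name): name is "scene" or "top"; returns a dict with "pixels" (384x512x3 uint8, red, green, blue), "fx", "fy", "cx", "cy" (pixels), "D" ([k1, k2, p1, p2, k3] as OpenCV has them; the pictures are not rectified), "extrinsics" (4x4, takes a point from camera to world coordinates). Camera axes: x right, y up, looking along -z (the intrinsics and any distortion apply to the point x, -y, -z); pixel columns grow to the right and rows downward; lengths in mm; the calibration is good to about 2 mm. A picture is of the moment at which its call begins. There is no depth.
- ctrl.finish_job(): hands the job in; it is judged then, once.
The state is a dict: "clock": time; "qpos": joint angles; "qd": joint speeds; "tau": joint torques, N m; "eef_pos": TCP position; "tool_rot": TCP orientation; "force": force on the tool from outside, world axes, zero at the start; "torque": the same for the moment, N m; "width": finger opening in mm; "gripper_force": force on a finger pad.
Only numpy, scipy, OpenCV 4.12 (cv2) and the standard library are available. Lean on these libraries where they do the work, as an engineer would, in place of code of your own. Each camera call takes 0.05 s, during which the arm holds its last target. There are 200 camera calls.

## Working session

There is one attempt and no reset: what is moved stays moved. The work goes in short steps, Python scripts to look and compute and a tool call to move; the robot and the scene stay as the last step left them, time stands still between calls to the robot, and variables do not carry over. Pictures are saved under pics/ and viewed, at most 10 in all, crops included, and the job is handed in when it is done.

Besides the shell and the picture viewer there is one more tool, called after "Call:" by a JSON object that holds its "method" and its "body", one argument or row to a line. send_rows: Moves the arm, as the interface text tells. Its arguments: {"type":"object","properties":{"rows":{"type":"array","items":{"type":"array","items":{"type":"array","items":{"type":"number"}}}},"grip":{"type":"number"}},"required":["rows"]}

```bash
mkdir -p pics; ls
python3 - <<'E'
from cell import ctrl
import cv2,numpy as np,json
s=ctrl.read_state();print(s)
for n in("scene","top"):
    d=ctrl.get_image(n);cv2.imwrite(f"pics/{n}0.png",d["pixels"][:,:,::-1])
    np.savez(f"pics/{n}0.npz",**d)
    print(n,d["fx"],d["fy"],d["cx"],d["cy"],d["D"],np.round(d["extrinsics"],3).tolist())
E
```

```text
pics
{'clock': 0.0, 'qpos': array([ 1.2102014 ,  0.629331  ,  0.03843956,  1.51840381, -0.02699884,
        0.99630419, -0.01997267]), 'qd': array([-1.75633960e-03, -1.19671736e-03,  9.01765298e-05, -7.29384717e-04,
        2.85010266e-04, -1.73139042e-03, -6.66812059e-04]), 'tau': array([-8.72351825e-05, -5.63404691e+01,  1.22633614e+00, -1.93445206e+01,
        1.10692374e-02,  1.03214852e-02,  2.29120548e-05]), 'eef_pos': array([ 188.73597004, -621.4671485 ,  302.98727773]), 'tool_rot': array([-3.13966441e+00,  2.50313516e-05,  2.94824036e-01]), 'force': array([-1.0271134 , -0.10158291,  0.12081117]), 'torque': array([0.02544463, 0.01199381, 0.04557171]), 'gripper_force': 0.0, 'width': 85.14401687018425}
scene 358.4183136729808 358.4183136729808 249.21203700242336 190.4842418964191 [-0.06413615  0.          0.          0.          0.        ] [[0.671, -0.445, 0.593, 1121.302], [0.742, 0.399, -0.539, -559.807], [0.003, 0.802, 0.598, 704.919], [0.0, 0.0, 0.0, 1.0]]
top 444.5496244687374 444.5496244687374 255.3822143714245 185.67605604096946 [-0.09411663  0.          0.          0.          0.        ] [[-0.004, 0.991, -0.135, 406.409], [-1.0, -0.004, 0.002, 0.255], [0.002, 0.135, 0.991, 1306.576], [0.0, 0.0, 0.0, 1.0]]
```

View pics/scene0.png

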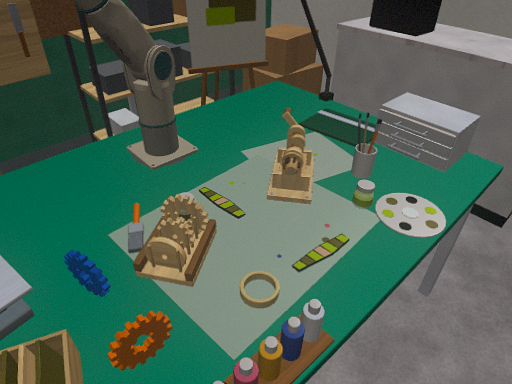

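View pics/top0.png

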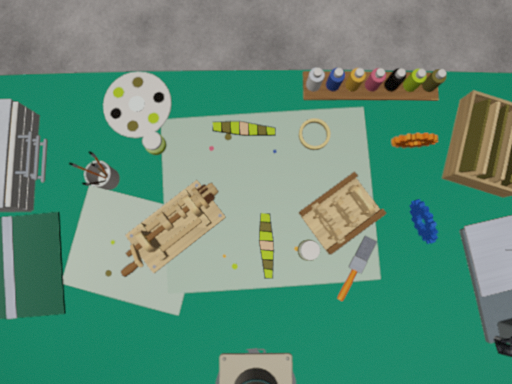

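The pictures show the rack at about top (342,212) / scene (175,240), and the hub pointing to the upper right at top (212,190) / scene (293,165). I'll enlarge both.

Run:
```python
import cv2,numpy as np
t=cv2.imread("pics/top0.png");s=cv2.imread("pics/scene0.png")
def c(im,x,y,w,h,k): return cv2.resize(im[y:y+h,x:x+w],None,fx=k,fy=k,interpolation=cv2.INTER_CUBIC)
cv2.imwrite("pics/a.png",np.vstack([np.hstack([c(t,290,165,100,75,4),c(t,130,165,100,75,4)]),np.hstack([c(s,130,185,100,75,4),c(s,250,125,100,75,4)])]))
```

```text
(no output)
```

View pics/a.png

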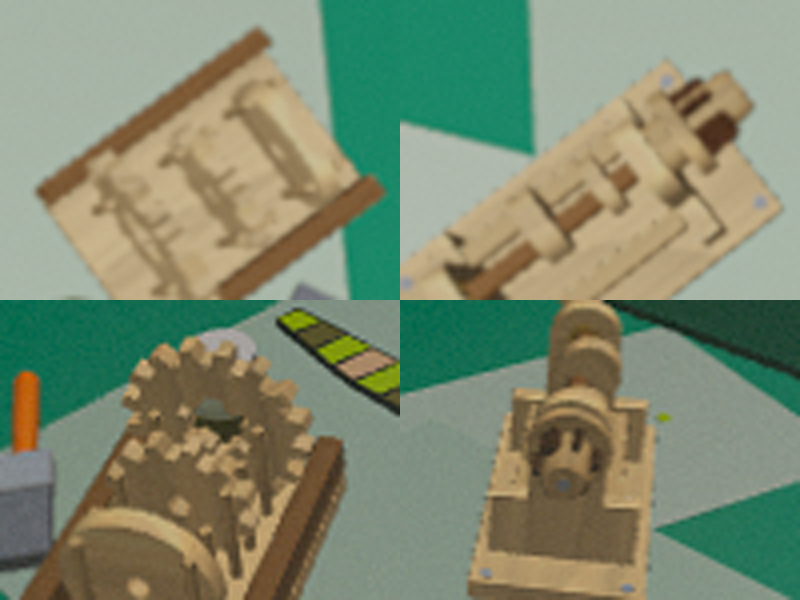

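Top crop: the big toothed cog is in the left slot at about top (324,222), with the small cog in the middle and the cam on the right. The hub points to the upper right with its free end near top (314−130=) (216,189), and near scene (391,246). Its dark key is visible. Next I'll measure with masks and rays.

```bash
cat > h.py <<'E'
import cv2,numpy as np
class Cam:
    def __init__(s,d):
        s.K=np.array([[d["fx"],0,d["cx"]],[0,d["fy"],d["cy"]],[0,0,1.]]);s.D=np.array(d["D"],float);s.E=np.array(d["extrinsics"]);s.im=np.array(d["pixels"])
        s.c=s.E[:3,3];F=np.diag([1,-1,-1.]);s.R=s.E[:3,:3]@F
    def ray(s,p):
        q=cv2.undistortPoints(np.array(p,float).reshape(-1,1,2),s.K,s.D).reshape(-1,2)
        return np.c_[q,np.ones(len(q))]@s.R.T
    def at(s,p,z):
        r=s.ray(p);return s.c+r*((z-s.c[2])/r[:,2])[:,None]
    def proj(s,P):
        P=np.atleast_2d(P).astype(float);rv,_=cv2.Rodrigues(s.R.T)
        return cv2.projectPoints(P,rv,-s.R.T@s.c,s.K,s.D)[0].reshape(-1,2)
def tri(a,pa,b,pb):
    r=[a.ray([pa])[0],b.ray([pb])[0]];A=np.zeros((3,3));v=np.zeros(3)
    for c,d in((a.c,r[0]),(b.c,r[1])):
        d=d/np.linalg.norm(d);M=np.eye(3)-np.outer(d,d);A+=M;v+=M@c
    return np.linalg.solve(A,v)
def load(n): return Cam(np.load(f"pics/{n}.npz"))
E
python3 - <<'E'
from h import *
T=load("top0");hsv=cv2.cvtColor(T.im,cv2.COLOR_RGB2HSV)
def comps(m,x0,y0,x1,y1,amin):
    k=np.zeros_like(m);k[y0:y1,x0:x1]=m[y0:y1,x0:x1]
    cs,_=cv2.findContours(k,cv2.RETR_EXTERNAL,cv2.CHAIN_APPROX_NONE)
    return [c for c in cs if cv2.contourArea(c)>amin]
brown=cv2.inRange(hsv,(3,90,40),(18,255,150))
for c in comps(brown,290,165,395,260,60):
    r=cv2.minAreaRect(c);b=cv2.boxPoints(r);print("rail",cv2.contourArea(c),r,np.round(T.at(b,48)).tolist())
for c in comps(brown,120,165,230,280,8):
    r=cv2.minAreaRect(c);print("dark",cv2.contourArea(c),r)
wood=cv2.inRange(hsv,(3,55,40),(28,255,255))
for c in comps(wood,110,165,235,285,500):
    r=cv2.minAreaRect(c);b=cv2.boxPoints(r);print("frame",cv2.contourArea(c),r,np.round(T.at(b,18)).tolist())
for c in comps(wood,290,165,395,260,500):
    r=cv2.minAreaRect(c);b=cv2.boxPoints(r);print("rack",cv2.contourArea(c),r,np.round(T.at(b,48)).tolist())
def c(im,x,y,w,h,k): return cv2.resize(im[y:y+h,x:x+w],None,fx=k,fy=k,interpolation=cv2.INTER_CUBIC)
S=load("scene0")
m=cv2.cvtColor(wood,cv2.COLOR_GRAY2BGR)
v=np.hstack([c(T.im[:,:,::-1],185,170,40,50,10),c(S.im[:,:,::-1],272,135,40,50,10)])
cv2.imwrite("pics/b.png",v)
E
```

```text
rail 363.0 ((352.6288146972656, 227.22215270996094), (16.082475662231445, 69.2024154663086), 52.76516342163086) [[418.0, -185.0, 48.0], [535.0, -346.0, 48.0], [499.0, -373.0, 48.0], [382.0, -211.0, 48.0]]
rail 292.5 ((328.00140380859375, 193.8126983642578), (5.507244110107422, 68.59452819824219), 54.039485931396484) [[503.0, -125.0, 48.0], [618.0, -287.0, 48.0], [605.0, -296.0, 48.0], [490.0, -134.0, 48.0]]
dark 103.0 ((128.89999389648438, 268.70001220703125), (7.400000095367432, 17.399999618530273), 53.13010025024414)
dark 12.5 ((128.90000915527344, 252.80003356933594), (4.0249223709106445, 4.472135543823242), 63.43495178222656)
dark 36.5 ((138.70001220703125, 250.59999084472656), (14.230247497558594, 7.273237705230713), 71.56504821777344)
dark 182.5 ((154.8186492919922, 238.81089782714844), (22.14091682434082, 23.26068687438965), 75.25643920898438)
dark 60.5 ((171.32000732421875, 214.76002502441406), (14.40000057220459, 12.399999618530273), 53.13010025024414)
dark 26.5 ((185.211669921875, 210.83209228515625), (12.644493103027344, 7.176604270935059), 70.01689910888672)
dark 19.5 ((200.35296630859375, 210.08824157714844), (6.5484619140625, 12.126781463623047), 14.03624439239502)
dark 74.0 ((208.2692108154297, 197.3461456298828), (9.15255355834961, 17.47305679321289), 33.690067291259766)
dark 53.5 ((202.23077392578125, 188.8461456298828), (7.211102485656738, 9.984603881835938), 56.3099365234375)
frame 4612.0 ((168.59226989746094, 230.76153564453125), (47.53654861450195, 126.99801635742188), 52.12501525878906) [[392.0, 438.0, 18.0], [620.0, 148.0, 18.0], [509.0, 62.0, 18.0], [286.0, 350.0, 18.0]]
rack 3487.0 ((341.7402648925781, 212.62820434570312), (53.18581008911133, 70.23221588134766), 53.426971435546875) [[502.0, -122.0, 48.0], [621.0, -287.0, 48.0], [497.0, -375.0, 48.0], [381.0, -210.0, 48.0]]
```

View pics/b.png

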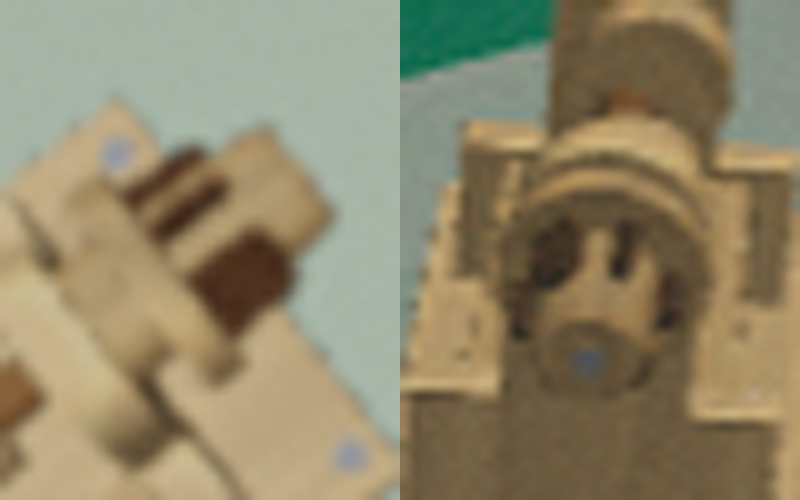

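The crop shows the hub's end corners near top (212,183) and (218,191), and the end bolt at scene (290.4,170.6). The wide key is dark at top (209,198). Blue base bolts are at top (196.6,185) and (219.9,215). Next I'll work out the axis and the key angle.

Run:
```python
from h import *
T=load("top0");S=load("scene0")
def T10(x,y): return [185+x/10-.45,170+y/10-.45]
def S10(x,y): return [272+x/10-.45,135+y/10-.45]
for C,box in((T,(110,165,235,285)),(S,(255,110,330,215))):
    x0,y0,x1,y1=box;im=C.im[y0:y1,x0:x1].astype(int);b=(im[...,2]-im[...,0]).clip(0)
    m=((b>10)).astype(np.uint8);n,l,st,ce=cv2.connectedComponentsWithStats(m)
    for i in range(1,n):
        if 2<st[i,4]<40:
            w=b*(l==i);yy,xx=np.mgrid[y0:y1,x0:x1];p=[(w*xx).sum()/w.sum(),(w*yy).sum()/w.sum()];print("bolt",np.round(p,2),st[i,4],C.at([p],20)[0].round(1),C.at([p],135)[0].round(1))
e=tri(T,T10(301,171),S,S10(188,361));print("hub end tri",e, "reproj",T.proj(e)-T10(301,171),S.proj(e)-S10(188,361))
for p in [(270,130),(333,212)]: print(T.at([T10(*p)],135))
for nm,p in dict(flU=(75,190),flL=(240,375),fl_front_mid=(170,268)).items(): print(nm,T.at([T10(*p)],135))
# frame long edges
hsv=cv2.cvtColor(T.im,cv2.COLOR_RGB2HSV);wood=cv2.inRange(hsv,(3,55,40),(28,255,255))
```

```text
bolt [325.97 136.48] 26 [378.2 533.   20. ] [503.  349.5 135. ]
bolt [306.3 196.6] 3 [584.9 169.6  20. ] [675.   47.2 135. ]
hub end tri [564.05723759 106.27055897 135.02324346] reproj [[-0.04011051 -0.03916188]] [[-0.05173771  0.0055844 ]]
[[575.01049802 114.52671698 135.        ]]
[[552.92811571  97.56263745 135.        ]]
flU [[559.09447568 166.39812091 135.        ]]
flL [[509.56860415 121.90933169 135.        ]]
fl_front_mid [[538.1156807  140.79240378 135.        ]]
```

Run:
```python
from h import *
T=load("top0");S=load("scene0")
r=np.array([.582,-.813,0]);n=np.array([.813,.582,0]);c=np.array([465,-199.5,82.])
f=lambda P:((T.proj(P)-[290,165]+.4)*4).round().tolist()
g=lambda P:((S.proj(P)-[130,185]+.4)*4+[0,300]).round().tolist()
a=np.arange(0,360,45)*np.pi/180
P=c+60*np.c_[np.cos(a)*n[0],np.cos(a)*n[1],np.sin(a)]
print("cog in a.png top",f(P),"\nscene",g(P),g(c))
u=np.array([.614,-.789,0]);y=np.array([.789,.614,0]);z=np.array([0,0,1.]);o=np.array([537.6,140.2,135])
for th in np.arange(.4,.81,.1):
    out=[]
    for C,q in((T,(185,170)),(S,(272,135))):
        for k in(0,1):   # key edge lines & centre at x=11, strips
            pass
        A=[th,th-.284,th+.284,th-np.pi/3,th-2*np.pi/3]
        PP=[o+11*u+25*(-np.sin(t)*y+np.cos(t)*z) for t in A]
        out.append(((C.proj(PP)-q+.45)*10).round().astype(int).tolist())
    print(round(th,1),"T",out[0],"S",out[1])
```

```text
cog in a.png top [[98.0, 169.0], [122.0, 184.0], [165.0, 234.0], [198.0, 288.0], [202.0, 310.0], [176.0, 290.0], [136.0, 243.0], [105.0, 194.0]] 
scene [[302.0, 431.0], [271.0, 378.0], [206.0, 347.0], [149.0, 360.0], [133.0, 406.0], [165.0, 456.0], [226.0, 484.0], [282.0, 475.0]] [[216.0, 418.0]]
0.4 T [[218, 263], [201, 242], [233, 283], [162, 191], [150, 173]] S [[169, 232], [192, 229], [147, 241], [253, 249], [280, 319]]
0.5 T [[224, 271], [207, 250], [238, 289], [166, 196], [149, 171]] S [[161, 235], [184, 229], [140, 245], [246, 244], [281, 312]]
0.6 T [[229, 278], [213, 257], [243, 295], [171, 202], [148, 170]] S [[153, 238], [176, 231], [134, 250], [239, 240], [281, 305]]
0.7 T [[234, 284], [219, 265], [247, 300], [175, 209], [147, 170]] S [[146, 241], [167, 232], [129, 255], [231, 237], [281, 298]]
0.8 T [[239, 290], [224, 272], [251, 305], [181, 215], [147, 171]] S [[139, 246], [159, 235], [124, 261], [223, 234], [280, 290]]
```

Run:
```python
from h import *
u=np.array([.614,-.789,0]);y=np.array([.789,.614,0]);z=np.array([0,0,1.]);o=np.array([537.6,140.2,135])
for n,box in(("top0",(185,170,225,220)),("scene0",(272,135,312,185))):
    C=load(n);k=8;x0,y0,x1,y1=box
    im=cv2.resize(C.im[y0:y1,x0:x1],None,fx=k,fy=k,interpolation=cv2.INTER_CUBIC);g=im[...,0].astype(float)
    yy,xx=np.mgrid[0:g.shape[0],0:g.shape[1]]
    d=C.ray(np.c_[xx.ravel()/k+x0-.44,yy.ravel()/k+y0-.44]);w=C.c-o
    dy,dz,wy,wz=d@y,d@z,w@y,w@z
    a=dy**2+dz**2;b=dy*wy+dz*wz;c=wy**2+wz**2-24.5**2;D=b*b-a*c;t=(-b-np.sqrt(np.where(D>0,D,np.nan)))/a
    P=C.c+d*t[:,None]-o;X=P@u;th=np.arctan2(-(P@y),P@z)
    for lo,hi in((6,12),(12,20)):
        print(n,lo,hi)
        s=(X>lo)&(X<hi);bins=np.arange(-2,1.7,.1)
        print([(round(q+.05,2),int(g.ravel()[s&(th>=q)&(th<q+.1)].mean())) for q in bins if (s&(th>=q)&(th<q+.1)).sum()>3])
```

```text
top0 6 12
[(np.float64(-1.35), 139), (np.float64(-1.25), 133), (np.float64(-1.15), 123), (np.float64(-1.05), 107), (np.float64(-0.95), 92), (np.float64(-0.85), 85), (np.float64(-0.75), 96), (np.float64(-0.65), 120), (np.float64(-0.55), 135), (np.float64(-0.45), 124), (np.float64(-0.35), 91), (np.float64(-0.25), 65), (np.float64(-0.15), 85), (np.float64(-0.05), 141), (np.float64(0.05), 174), (np.float64(0.15), 175), (np.float64(0.25), 145), (np.float64(0.35), 100), (np.float64(0.45), 79), (np.float64(0.55), 75), (np.float64(0.65), 76), (np.float64(0.75), 77), (np.float64(0.85), 75), (np.float64(0.95), 73), (np.float64(1.05), 74), (np.float64(1.15), 78), (np.float64(1.25), 88), (np.float64(1.35), 103), (np.float64(1.45), 120), (np.float64(1.55), 131), (np.float64(1.65), 140)]
top0 12 20
[(np.float64(-1.35), 127), (np.float64(-1.25), 124), (np.float64(-1.15), 114), (np.float64(-1.05), 100), (np.float64(-0.95), 87), (np.float64(-0.85), 82), (np.float64(-0.75), 93), (np.float64(-0.65), 118), (np.float64(-0.55), 136), (np.float64(-0.45), 127), (np.float64(-0.35), 96), (np.float64(-0.25), 7
[... 1231 characters left out ...]
, 77), (np.float64(-1.35), 76), (np.float64(-1.25), 73), (np.float64(-1.15), 69), (np.float64(-1.05), 67), (np.float64(-0.95), 75), (np.float64(-0.85), 95), (np.float64(-0.75), 113), (np.float64(-0.65), 129), (np.float64(-0.55), 128), (np.float64(-0.45), 103), (np.float64(-0.35), 69), (np.float64(-0.25), 67), (np.float64(-0.15), 105), (np.float64(-0.05), 141), (np.float64(0.05), 157), (np.float64(0.15), 130), (np.float64(0.25), 90), (np.float64(0.35), 69), (np.float64(0.45), 67), (np.float64(0.55), 65), (np.float64(0.65), 61), (np.float64(0.75), 63), (np.float64(0.85), 67), (np.float64(0.95), 75), (np.float64(1.05), 89), (np.float64(1.15), 93), (np.float64(1.25), 82), (np.float64(1.35), 78)]
```

The hub end triangulates to z = 135.0, as it should. The hub axis has yaw −52.1°, the face is at (537.6, 140.2), and the key angle is about 0.71 rad. The cog is at about (465, −199.5, 82), with rack yaw −54.4°. Next I'll plan the first moves.

```bash
cat >> h.py <<'E'
from scipy.spatial.transform import Rotation as Ro
def tool(yv,lean=0.):
    # tool y along yv (level), tool z down, leaned by turning right-handed about yv by lean
    yv=np.array(yv)/np.linalg.norm(yv);z=Ro.from_rotvec(lean*yv).apply([0,0,-1.]);return np.c_[np.cross(yv,z),yv,z]
def delta(s,pos,R):
    R0=Ro.from_euler("xyz",s["tool_rot"]).as_matrix()
    return np.round(np.r_[R0.T@(np.array(pos)-s["eef_pos"])/10,Ro.from_matrix(R0.T@R).as_rotvec()],3).tolist()
E
python3 - <<'E'
from h import *
from cell import ctrl
s=ctrl.read_state();R=tool([.582,-.813,0])
print(delta(s,[465,-199.5,300],R))
E
```

```text
[38.694, -32.357, 0.361, -0.002, -0.0, -0.327]
```

Call:
{"method": "send_rows", "body": {
  "rows": [
    [[38.7, -32.4, 0.3, 0, 0, -0.327], [38.7, -32.4, 0.3, 0, 0, -0.327], [38.7, -32.4, 0.3, 0, 0, -0.327], [38.7, -32.4, 0.3, 0, 0, -0.327], [38.7, -32.4, 0.3, 0, 0, -0.327], [38.7, -32.4, 0.3, 0, 0, -0.327], [38.7, -32.4, 0.3, 0, 0, -0.327], [38.7, -32.4, 0.3, 0, 0, -0.327], [38.7, -32.4, 0.3, 0, 0, -0.327], [38.7, -32.4, 0.3, 0, 0, -0.327]]
  ],
  "grip": 110
}}

```text
clock: 1.1
eef_pos: [463.1, -201.6, 300.8]
tool_rot: [-3.141, 0.0, 0.622]
force: [0.6, -0.4, -0.1]
width: 48.7
gripper_force: 0.0
```

Run:
```python
from h import *
from cell import ctrl
s=ctrl.read_state();R=tool([.582,-.813,0])
print(s["clock"],s["eef_pos"],s["tool_rot"],s["width"]);print(delta(s,[465,-199.5,300],R))
```

```text
1.1 [ 463.08897577 -201.62337306  300.83026093] [-3.14142802e+00  2.58224514e-04  6.21664994e-01] 48.74358541927146
[0.279, -0.061, 0.083, -0.0, 0.0, 0.0]
```

Run:
```python
from h import *
from cell import ctrl
v=[]
for n,(x,y) in(("scene",(130,150)),("top",(270,160))):
    d=ctrl.get_image(n);np.savez(f"pics/{n}1.npz",**d);v.append(cv2.resize(d["pixels"][y:y+110,x:x+100,::-1],None,fx=4,fy=4,interpolation=cv2.INTER_CUBIC))
cv2.imwrite("pics/c.png",np.hstack(v))
```

```text
(no output)
```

View pics/c.png

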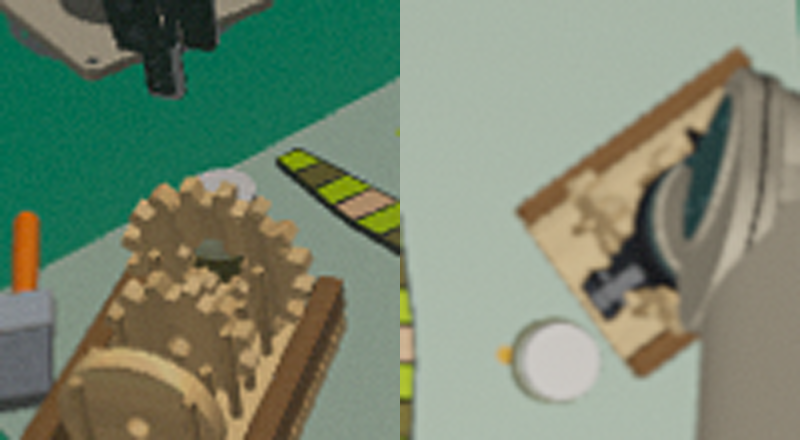

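The fingers are open above the cog, at scene crop (160,60) against the cog's top at (215,185). I'll descend and then grip.

Call:
{"method": "send_rows", "body": {
  "rows": [
    [[0.28, -0.06, 4, 0, 0, 0], [0.28, -0.06, 8, 0, 0, 0], [0.28, -0.06, 10.9, 0, 0, 0], [0.28, -0.06, 10.9, 0, 0, 0], [0.28, -0.06, 10.9, 0, 0, 0]]
  ]
}}

```text
clock: 1.7
eef_pos: [464.2, -201.7, 192.0]
tool_rot: [-3.141, 0.001, 0.621]
force: [0.1, 0.2, 1.0]
width: 48.9
gripper_force: 0.0
```

Call:
{"method": "send_rows", "body": {
  "rows": [
    [[0, 0, 0, 0, 0, 0], [0, 0, 0, 0, 0, 0], [0, 0, 0, 0, 0, 0], [0, 0, 0, 0, 0, 0], [0, 0, 0, 0, 0, 0], [0, 0, 0, 0, 0, 0]]
  ],
  "grip": 255
}}

```text
clock: 2.3
eef_pos: [465.4, -202.0, 193.4]
tool_rot: [3.138, -0.002, 0.621]
force: [-1.1, -1.3, 7.2]
width: 13.9
gripper_force: 58.7
```

Call:
{"method": "send_rows", "body": {
  "rows": [
    [[0, 0, -1, 0, 0, 0], [0, 0, -2.5, 0, 0, 0], [0, 0, -4.5, 0, 0, 0], [0, 0, -7, 0, 0, 0], [0, 0, -10, 0, 0, 0], [0, 0, -13, 0, 0, 0], [0, 0, -15, 0, 0, 0], [0, 0, -15, 0, 0, 0], [0, 0, -15, 0, 0, 0]]
  ]
}}

```text
clock: 3.2
eef_pos: [463.9, -201.1, 342.1]
tool_rot: [-3.141, 0.0, 0.622]
force: [-0.3, -0.2, -1.4]
width: 13.6
gripper_force: 58.5
```

Run:
```python
from h import *
from cell import ctrl
s=ctrl.read_state();print(s["qpos"],s["width"])
u=np.array([.614,-.789,0]);o=np.array([537.6,140.2,135])
for lean in(.71,-.71):
    R=tool(u,lean);print(lean,R[:,2])
R=tool(u,.71)
c=o+100*u+[0,0,60]
print(delta(s,c-110*R[:,2],R))
```

```text
[ 0.42199734  0.37678223 -0.09447932  1.86224813  0.0440859   0.90475026
 -0.64203234] 13.606159066480767
0.71 [ 0.51442109  0.40032262 -0.75836188]
-0.71 [-0.51442109 -0.40032262 -0.75836188]
[19.103, -13.17, 6.365, 0.014, 0.71, -0.038]
```

Call:
{"method": "send_rows", "body": {
  "rows": [
    [[10, -6.5, 1, 0.005, 0.2, -0.02], [19.1, -13.2, 6.4, 0.014, 0.71, -0.038], [19.1, -13.2, 6.4, 0.014, 0.71, -0.038], [19.1, -13.2, 6.4, 0.014, 0.71, -0.038], [19.1, -13.2, 6.4, 0.014, 0.71, -0.038], [19.1, -13.2, 6.4, 0.014, 0.71, -0.038], [19.1, -13.2, 6.4, 0.014, 0.71, -0.038], [19.1, -13.2, 6.4, 0.014, 0.71, -0.038], [19.1, -13.2, 6.4, 0.014, 0.71, -0.038], [19.1, -13.2, 6.4, 0.014, 0.71, -0.038]]
  ]
}}

```text
clock: 4.2
eef_pos: [554.1, 3.5, 300.8]
tool_rot: [-3.111, -0.68, 0.66]
force: [0.1, -0.6, -2.0]
width: 13.6
gripper_force: 59.2
```

Run:
```python
from h import *
from cell import ctrl
s=ctrl.read_state();print(s["qpos"],s["clock"])
u=np.array([.614,-.789,0]);o=np.array([537.6,140.2,135]);R=tool(u,.71)
print(delta(s,o+100*u+[0,0,60]-110*R[:,2],R))
v=[]
for n,(x,y) in(("scene",(230,90)),("top",(160,150))):
    d=ctrl.get_image(n);np.savez(f"pics/{n}2.npz",**d);v.append(cv2.resize(d["pixels"][y:y+110,x:x+100,::-1],None,fx=4,fy=4,interpolation=cv2.INTER_CUBIC))
cv2.imwrite("pics/d.png",np.hstack(v))
```

```text
[ 0.64277161  0.49832416 -0.63163227  2.14573785 -1.09937932  0.23308667
  0.27940597] 4.2
[-1.474, -1.748, 1.747, -0.03, 0.03, -0.002]
```

View pics/d.png

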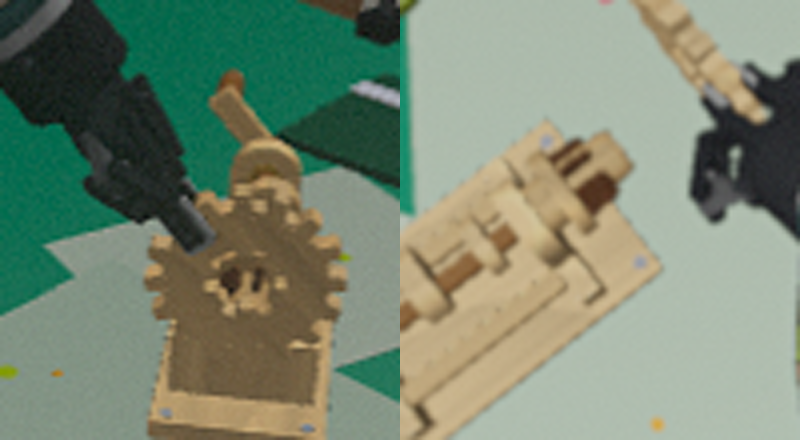

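The cog is held cleanly, with the bore at scene crop (247,283) in front of the hub. However, joints 5 and 6 are at their limits in this wrist branch. I'll fit a kinematic model to see whether another branch reaches the pose.

```bash
cat > ik.py <<'E'
from h import *
lo=np.array([-3.06,-.37,-1.25,.18,-1.1,.23,-2.94])+.02;hi=np.array([3.06,2.12,1.32,2.47,4.24,1.98,2.94])-.02
rz=lambda a:Ro.from_euler("z",a);ry=lambda a:Ro.from_euler("y",a)
def fk(q,p,off=np.pi/2,s=-1):
    # upright at q=0; odd joints about s*z, even joints about y
    h,a,b,c=p;Z=np.array([0,0,1.])
    R=rz(s*q[0])*ry(q[1]);P=np.array([0,0,h])+R.apply(a*Z)
    R=R*rz(s*q[2])*ry(q[3]);P=P+R.apply(b*Z)
    R=R*rz(s*q[4])*ry(q[5]);P=P+R.apply(c*Z)
    R=R*rz(s*q[6]+off);return P,R.as_matrix()
E
python3 - <<'E'
from ik import *
from scipy.optimize import least_squares
D=[([1.2102,.6293,.03844,1.5184,-.027,.9963,-.01997],[188.736,-621.467,302.987],[-3.13966,0,.29482]),
([.42199734,.37678223,-.09447932,1.86224813,.0440859,.90475026,-.64203234],[463.9,-201.1,342.1],[-3.141,0,.622]),
([.64277161,.49832416,-.63163227,2.14573785,-1.09937932,.23308667,.27940597],[554.1,3.5,300.8],[-3.111,-.68,.66])]
f=lambda v:np.concatenate([fk(q,v)[0]-p for q,p,_ in D])
r=least_squares(f,[285,421,314,270]);print(r.x,r.fun.round(1))
for off in(np.pi/2,-np.pi/2):print([np.round(Ro.from_matrix(fk(q,r.x,off)[1].T@Ro.from_euler("xyz",e).as_matrix()).magnitude(),3) for q,p,e in D])
E
```

```text
[271.29418414 590.40654718 364.32909928 251.07052729] [28.3  6.3 -4.   7.3 25.7  1.9 -2.3  1.6  2.1]
[np.float64(0.0), np.float64(0.0), np.float64(0.001)]
[np.float64(3.142), np.float64(3.142), np.float64(3.141)]
```

```bash
python3 - <<'E'
import re
s=open("ik.py").read()
s=s[:s.index("def fk")]+'''def fk(q,p,off=np.pi/2,s=-1):
    h,a,b,c,l1,l2=p
    R=rz(s*q[0]);P=np.array([0,0,h])+R.apply([0,l1,0]);R=R*ry(q[1]);P=P+R.apply([0,0,a])
    R=R*rz(s*q[2]);P=P+R.apply([0,l2,0]);R=R*ry(q[3]);P=P+R.apply([0,0,b])
    R=R*rz(s*q[4])*ry(q[5]);P=P+R.apply([0,0,c])
    R=R*rz(s*q[6]+off);return P,R.as_matrix()
'''
open("ik.py","w").write(s)
E
python3 - <<'E'
from ik import *
from scipy.optimize import least_squares
D=[([1.2102,.6293,.03844,1.5184,-.027,.9963,-.01997],[188.736,-621.467,302.987]),
([.42199734,.37678223,-.09447932,1.86224813,.0440859,.90475026,-.64203234],[463.9,-201.1,342.1]),
([.64277161,.49832416,-.63163227,2.14573785,-1.09937932,.23308667,.27940597],[554.1,3.5,300.8])]
f=lambda v:np.concatenate([fk(q,v)[0]-p for q,p in D])
for x0 in([285,421,314,270,0,0],):
    r=least_squares(f,x0);print(r.x.round(1),r.fun.round(1))
g=lambda v:f([284.8,420.8,314.3,v[0],v[1],v[2]])
r=least_squares(g,[250,0,0]);print(r.x.round(1),r.fun.round(1))
E
```

```text
[336.7 558.5 382.5 277.1 -11.7 -16.3] [-0.   0.   0.1  0.   0.  -0.1  0.  -0.   0.1]
[ 136.8  207.3 -206.7] [-21.4 145.7  18.6 -70.   57.   -4.3 -40.  -38.3 -62.9]
```

The model now fits to 0.1 mm. Next I'll search for configurations that reach the hub poses.

```bash
cat >> ik.py <<'E'
from scipy.optimize import least_squares
PR=[336.7,558.5,382.5,277.1,-11.7,-16.3]
def ik(pos,R,q0,w=.02,ref=None):
    ref=q0 if ref is None else ref
    def f(q):
        P,M=fk(q,PR);return np.r_[(P-pos)/10,Ro.from_matrix(M.T@R).as_rotvec()*20,w*(q-ref)]
    r=least_squares(f,np.clip(q0,lo+1e-3,hi-1e-3),bounds=(lo,hi));return r.x,np.abs(r.fun[:6]).max()
u=np.array([.614,-.789,0]);o=np.array([537.6,140.2,135])
def hubpose(x,th=.71,up=0,grip=110,sgn=1):
    R=tool(u,th);c=o+x*u+[0,0,up];p=c-grip*R[:,2]
    return p,(R if sgn>0 else R@np.diag([-1,-1,1]))
E
timeout 400 python3 - <<'E'
from ik import *
rng=np.random.default_rng(0)
for x in(7.5,60):
  for sgn in(1,-1):
    p,R=hubpose(x,sgn=sgn);sol=[]
    for i in range(25):
        q,e=ik(p,R,rng.uniform(np.maximum(lo,-1.5),hi),w=1e-3)
        if e<.1:sol.append(q.round(2))
    sol=np.unique(np.array(sol).round(1),axis=0) if sol else []
    print(x,sgn,len(sol));[print("  ",list(map(float,q))) for q in sol[:12]]
E
```

```text
7.5 1 2
   [0.4, 0.6, -0.6, 2.4, 3.3, 0.4, 2.1]
   [0.7, 0.8, -1.1, 2.4, 2.5, 0.5, 2.9]
7.5 -1 5
   [0.4, 0.6, -0.6, 2.4, 3.3, 0.4, -1.1]
   [0.5, 0.6, -0.7, 2.4, 3.2, 0.4, -0.9]
   [0.5, 0.7, -0.8, 2.4, 3.0, 0.4, -0.7]
   [0.6, 0.7, -1.0, 2.4, 2.7, 0.4, -0.5]
   [0.7, 0.9, -1.2, 2.4, 2.3, 0.6, -0.0]
60 1 8
   [-0.2, 0.6, 0.4, 2.4, 4.2, 0.8, 1.2]
   [-0.1, 0.6, 0.2, 2.4, 4.2, 0.7, 1.2]
   [-0.0, 0.6, 0.2, 2.4, 4.2, 0.7, 1.2]
   [0.2, 0.6, -0.2, 2.4, 4.0, 0.5, 1.5]
   [0.3, 0.6, -0.3, 2.4, 3.9, 0.5, 1.5]
   [0.4, 0.6, -0.4, 2.4, 3.8, 0.4, 1.7]
   [0.6, 0.7, -0.7, 2.4, 3.4, 0.3, 2.1]
   [0.8, 0.8, -1.0, 2.4, 2.6, 0.3, 2.9]
60 -1 6
   [-0.2, 0.6, 0.4, 2.4, 4.2, 0.8, -2.0]
   [0.5, 0.6, -0.6, 2.4, 3.6, 0.3, -1.2]
   [0.6, 0.7, -0.7, 2.4, 3.4, 0.3, -1.0]
   [0.7, 0.8, -0.9, 2.4, 2.8, 0.3, -0.4]
   [0.8, 0.9, -1.2, 2.4, 2.2, 0.5, 0.2]
   [0.8, 0.9, -1.1, 2.4, 2.3, 0.4, 0.0]
```

The direct pose needs a wrist flip (joint 5 near 3 rad), with joint 4 at its limit. It is simpler to set the cog back in its slot and regrip it one tooth along the rim, which makes the lean at the hub only about 0.32. I'll check that this is feasible.

```bash
timeout 400 python3 - <<'E'
from ik import *
qd=np.array([.42,.377,-.094,1.862,.044,.905,-.642]);rr=np.array([.582,-.813,0])
c=np.array([465,-201.5,82])
for phi in(.3,.393,.5,.6):
    R=tool(rr,-phi);q,e=ik(c-110*R[:,2],R,qd,ref=qd);print(phi,"rack",q.round(2).tolist(),round(e,2),(c-110*R[:,2]).round())
    q=qd
    for x,up in((100,60),(60,0),(30,0),(7.5,0)):
        p,R=hubpose(x,.71-phi,up);q,e=ik(p,R,q,ref=q);print("  ",x,q.round(2).tolist(),round(e,2),p.round())
E
```

```text
0.3 rack [0.14, 0.69, 0.07, 1.85, 0.23, 0.82, -0.93] 0.0 [ 491. -183.  187.]
   100 [0.27, 0.45, -0.36, 2.01, -0.22, 0.38, -0.75] 0.0 [564.  34. 296.]
   60 [-0.01, 0.5, -0.06, 2.14, -0.91, 0.25, -0.12] 0.0 [540.  66. 236.]
   30 [-0.13, 0.49, 0.02, 2.18, -1.08, 0.25, 0.01] 0.04 [521.  90. 236.]
   7.5 [-0.2, 0.47, 0.05, 2.2, -1.08, 0.25, -0.03] 0.29 [508. 107. 236.]
0.393 rack [0.09, 0.74, 0.1, 1.79, 0.27, 0.92, -0.98] 0.0 [ 499. -177.  184.]
   100 [0.14, 0.45, -0.25, 1.93, -0.14, 0.51, -0.86] 0.0 [572.  40. 300.]
   60 [0.07, 0.52, -0.24, 2.06, -0.15, 0.31, -0.9] 0.0 [547.  72. 240.]
   30 [0.0, 0.5, -0.22, 2.1, -0.16, 0.28, -0.94] 0.0 [529.  95. 240.]
   7.5 [-0.05, 0.48, -0.2, 2.13, -0.16, 0.25, -0.97] 0.0 [515. 113. 240.]
0.5 rack [0.03, 0.79, 0.12, 1.72, 0.29, 1.02, -1.02] 0.0 [ 508. -171.  179.]
   100 [0.04, 0.48, -0.17, 1.84, -0.05, 0.65, -0.97] 0.0 [581.  47. 303.]
   60 [-0.03, 0.53, -0.16, 1.96, -0.05, 0.47, -1.03] 0.0 [556.  79. 243.]
   30 [-0.09, 0.51, -0.14, 2.0, -0.05, 0.44, -1.08] 0.0 [538. 102. 243.]
   7.5 [-0.14, 0.5, -0.13, 2.03, -0.05, 0.42, -1.12] 0.0 [524. 120. 243.]
0.6 rack [-0.01, 0.85, 0.14, 1.66, 0.31, 1.12, -1.05] 0.0 [ 516. -165.  173.]
   100 [-0.02, 0.51, -0.13, 1.75, 0.01, 0.79, -1.05] 0.0 [589.  54. 304.]
   60 [-0.1, 0.56, -0.12, 1.87, 0.02, 0.61, -1.12] 0.0 [565.  85. 244.]
   30 [-0.15, 0.54, -0.11, 1.91, 0.02, 0.59, -1.17] 0.0 [546. 109. 244.]
   7.5 [-0.19, 0.53, -0.11, 1.94, 0.02, 0.57, -1.21] 0.0 [533. 127. 244.]
```

Using φ = 0.6 puts the pads on a tooth and keeps the wrist well away from its limits. I'll go back over the slot.

Run:
```python
from h import *
from cell import ctrl
print(delta(ctrl.read_state(),[463.9,-201.1,342.1],Ro.from_euler("xyz",[-3.1415,0,.622]).as_matrix()))
```

```text
[-12.733, 10.153, -15.91, -0.042, -0.68, 0.048]
```

Call:
{"method": "send_rows", "body": {
  "rows": [
    [[-6, 4.5, -12, -0.02, -0.3, 0.02], [-12.7, 10.1, -15.9, -0.042, -0.68, 0.048], [-12.7, 10.1, -15.9, -0.042, -0.68, 0.048], [-12.7, 10.1, -15.9, -0.042, -0.68, 0.048], [-12.7, 10.1, -15.9, -0.042, -0.68, 0.048], [-12.7, 10.1, -15.9, -0.042, -0.68, 0.048], [-12.7, 10.1, -15.9, -0.042, -0.68, 0.048], [-12.7, 10.1, -15.9, -0.042, -0.68, 0.048], [-12.7, 10.1, -15.9, -0.042, -0.68, 0.048]]
  ]
}}

```text
clock: 5.2
eef_pos: [464.1, -198.9, 341.7]
tool_rot: [-3.139, -0.002, 0.625]
force: [-1.1, 0.0, -0.2]
width: 13.7
gripper_force: 59.4
```

Run:
```python
from h import *
from cell import ctrl
s=ctrl.read_state();print(s["qpos"]);print(delta(s,[463.9,-201.1,342.1],Ro.from_euler("xyz",[-3.1415,0,.622]).as_matrix()))
```

```text
[ 0.17052904  0.38398237  0.25061616  1.87058067 -0.12230498  0.90278298
 -0.46659717]
[-0.148, 0.169, -0.044, -0.002, -0.002, 0.003]
```

Call:
{"method": "send_rows", "body": {
  "rows": [
    [[-0.15, 0.17, 0, 0, 0, 0.003], [-0.15, 0.17, 3, 0, 0, 0.003], [-0.15, 0.17, 6, 0, 0, 0.003], [-0.15, 0.17, 8, 0, 0, 0.003], [-0.15, 0.17, 8, 0, 0, 0.003], [-0.15, 0.17, 8, 0, 0, 0.003]]
  ]
}}

```text
clock: 5.8
eef_pos: [463.8, -202.2, 261.8]
tool_rot: [-3.14, -0.001, 0.62]
force: [0.2, 0.4, -0.6]
width: 13.0
gripper_force: 59.2
```

Run:
```python
from h import *
from cell import ctrl
s=ctrl.read_state();print(delta(s,[464.6,-201.5,193.5],Ro.from_euler("xyz",[-3.1415,0,.622]).as_matrix()))
```

```text
[0.099, 0.0, 6.833, -0.002, -0.001, -0.002]
```

Call:
{"method": "send_rows", "body": {
  "rows": [
    [[0.05, 0, 1.5, 0, 0, 0], [0.05, 0, 3, 0, 0, 0], [0.05, 0, 4.5, 0, 0, 0], [0.05, 0, 5.5, 0, 0, 0], [0.05, 0, 6.2, 0, 0, 0], [0.05, 0, 6.7, 0, 0, 0], [0.05, 0, 6.8, 0, 0, 0], [0.05, 0, 6.8, 0, 0, 0]]
  ]
}}

```text
clock: 6.6
eef_pos: [464.7, -202.2, 194.2]
tool_rot: [-3.142, -0.001, 0.62]
force: [1.2, -1.3, -2.5]
width: 13.5
gripper_force: 60.2
```

Call:
{"method": "send_rows", "body": {
  "rows": [
    [[0, 0, 0, 0, 0, 0], [0, 0, 0, 0, 0, 0], [0, 0, 0, 0, 0, 0], [0, 0, 0, 0, 0, 0]]
  ],
  "grip": 110
}}

```text
clock: 7.0
eef_pos: [464.2, -201.8, 194.1]
tool_rot: [-3.14, -0.001, 0.621]
force: [-0.3, -0.1, -0.1]
width: 48.7
gripper_force: 0.0
```

Run:
```python
from h import *
from cell import ctrl
s=ctrl.read_state();rr=np.array([.582,-.813,0]);c=np.array([465,-201.7,82.5])
R=tool(rr,-.589)
print(delta(s,c-160*R[:,2],R),delta(s,c-110*R[:,2],R))
```

```text
[8.963, 0.032, -2.141, -0.002, -0.59, -0.0] [6.183, 0.039, 2.015, -0.002, -0.59, -0.0]
```

Call:
{"method": "send_rows", "body": {
  "rows": [
    [[0, 0, -5, 0, 0, 0], [3, 0, -5, 0, -0.15, 0], [6, 0, -4, 0, -0.3, 0], [9, 0, -2.1, 0, -0.45, 0], [9, 0, -2.1, 0, -0.59, 0], [9, 0, -2.1, 0, -0.59, 0], [9, 0, -2.1, 0, -0.59, 0]]
  ]
}}

```text
clock: 7.7
eef_pos: [536.9, -150.2, 214.7]
tool_rot: [-3.14, 0.589, 0.621]
force: [-0.7, -0.5, 0.8]
width: 48.8
gripper_force: 0.0
```

Run:
```python
from h import *
from cell import ctrl
s=ctrl.read_state();rr=np.array([.582,-.813,0]);c=np.array([465,-201.7,82.5])
R=tool(rr,-.589);print(delta(s,c-110*R[:,2],R))
v=[]
for n,(x,y) in(("scene",(130,150)),("top",(270,160))):
    d=ctrl.get_image(n);np.savez(f"pics/{n}3.npz",**d);v.append(cv2.resize(d["pixels"][y:y+110,x:x+100,::-1],None,fx=4,fy=4,interpolation=cv2.INTER_CUBIC))
cv2.imwrite("pics/e.png",np.hstack(v))
```

```text
[-0.009, 0.014, 4.903, -0.002, 0.0, -0.0]
```

View pics/e.png

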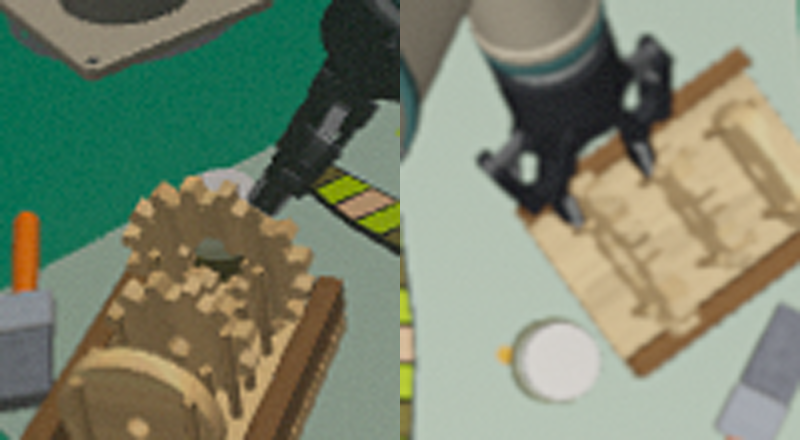

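The cog stands back in its slot, at scene crop (215,240). The fingers straddle the neighbouring tooth, with tips at top crop (575,222) and (645,175). I'll move in and grip.

Call:
{"method": "send_rows", "body": {
  "rows": [
    [[0, 0, 2, 0, 0, 0], [0, 0, 4, 0, 0, 0], [0, 0, 4.9, 0, 0, 0], [0, 0, 4.9, 0, 0, 0], [0, 0, 4.9, 0, 0, 0]]
  ]
}}

```text
clock: 8.3
eef_pos: [515.6, -166.2, 175.4]
tool_rot: [3.142, 0.587, 0.619]
force: [0.8, -1.1, -0.3]
width: 48.3
gripper_force: 0.0
```

Call:
{"method": "send_rows", "body": {
  "rows": [
    [[0, 0, 0, 0, 0, 0], [0, 0, 0, 0, 0, 0], [0, 0, 0, 0, 0, 0], [0, 0, 0, 0, 0, 0], [0, 0, 0, 0, 0, 0], [0, 0, 0, 0, 0, 0]]
  ],
  "grip": 255
}}

```text
clock: 8.9
eef_pos: [516.1, -165.7, 174.8]
tool_rot: [3.141, 0.588, 0.621]
force: [2.0, -0.7, 5.1]
width: 13.7
gripper_force: 58.7
```

Run:
```python
from h import *
from cell import ctrl
s=ctrl.read_state();R=Ro.from_euler("xyz",s["tool_rot"]).as_matrix();print(R.T@[0,0,15],s["eef_pos"]+110*R[:,2])
```

```text
[-8.32625838e+00  6.97959881e-03 -1.24769136e+01] [ 466.47347453 -201.26426389   83.28556827]
```

Call:
{"method": "send_rows", "body": {
  "rows": [
    [[-0.56, 0, -0.83, 0, 0, 0], [-1.67, 0, -2.5, 0, 0, 0], [-3.33, 0, -5, 0, 0, 0], [-5.55, 0, -8.32, 0, 0, 0], [-7.5, 0, -11.2, 0, 0, 0], [-8.33, 0, -12.48, 0, 0, 0], [-8.33, 0, -12.48, 0, 0, 0], [-8.33, 0, -12.48, 0, 0, 0]]
  ]
}}

```text
clock: 9.7
eef_pos: [514.9, -164.9, 323.7]
tool_rot: [-3.138, 0.59, 0.622]
force: [0.4, -0.2, -1.4]
width: 13.4
gripper_force: 58.5
```

Run:
```python
from ik import *
from cell import ctrl
s=ctrl.read_state();p,R=hubpose(90,.121,60);print(s["qpos"],delta(s,p,R))
```

```text
[-0.20378633  0.69499467  0.48397856  1.57010526  0.13539602  1.341058
 -0.76516015] [16.587, -14.458, -8.698, -0.013, 0.71, -0.04]
```

Call:
{"method": "send_rows", "body": {
  "rows": [
    [[5, -4.5, -4, -0.004, 0.14, -0.01], [9, -8, -7, -0.007, 0.28, -0.02], [13, -11.5, -8.5, -0.01, 0.42, -0.03], [16.6, -14.4, -8.7, -0.013, 0.56, -0.04], [16.6, -14.4, -8.7, -0.013, 0.71, -0.04], [16.6, -14.4, -8.7, -0.013, 0.71, -0.04], [16.6, -14.4, -8.7, -0.013, 0.71, -0.04], [16.6, -14.4, -8.7, -0.013, 0.71, -0.04]]
  ]
}}

```text
clock: 10.5
eef_pos: [583.3, 58.7, 303.7]
tool_rot: [3.139, -0.118, 0.66]
force: [1.1, -0.2, -0.9]
width: 13.4
gripper_force: 58.7
```

Run:
```python
from ik import *
from cell import ctrl
s=ctrl.read_state();p,R=hubpose(60,.121,0);print(s["qpos"],delta(s,p,R))
```

```text
[-0.29085872  0.51004225  0.2564365   1.78426556 -0.26845099  0.77891242
 -0.79869567] [-0.63, -3.256, 5.912, 0.002, 0.003, -0.001]
```

Call:
{"method": "send_rows", "body": {
  "rows": [
    [[-0.3, -1.6, 3, 0, 0, 0], [-0.6, -3.25, 5, 0, 0, 0], [-0.6, -3.25, 5.9, 0, 0, 0], [-0.6, -3.25, 5.9, 0, 0, 0], [-0.6, -3.25, 5.9, 0, 0, 0]]
  ]
}}

```text
clock: 11.0
eef_pos: [565.9, 84.8, 245.8]
tool_rot: [3.137, -0.121, 0.66]
force: [0.6, -0.0, -0.9]
width: 13.2
gripper_force: 58.8
```

Run:
```python
from ik import *
from cell import ctrl
s=ctrl.read_state();p,R=hubpose(60,.121,0);print(s["qpos"],delta(s,p,R))
v=[]
for n,(x,y) in(("scene",(255,120)),("top",(180,150))):
    d=ctrl.get_image(n);np.savez(f"pics/{n}4.npz",**d);v.append(cv2.resize(d["pixels"][y:y+80,x:x+66,::-1],None,fx=6,fy=6,interpolation=cv2.INTER_CUBIC))
cv2.imwrite("pics/f.png",np.hstack(v))
# predicted scene pixels of the bore land circle (front face) and grooves
S=load("scene4");R0=Ro.from_euler("xyz",s["tool_rot"]).as_matrix();c=s["eef_pos"]+110*R0[:,2];print("cog est",c)
```

```text
[-0.32075559  0.56393408  0.2230723   1.88634692 -0.30658602  0.61628151
 -0.80520148] [-0.178, -0.108, 0.137, 0.004, -0.0, -0.001]
cog est [576.70428612  92.6426015  136.58796794]
```

View pics/f.png

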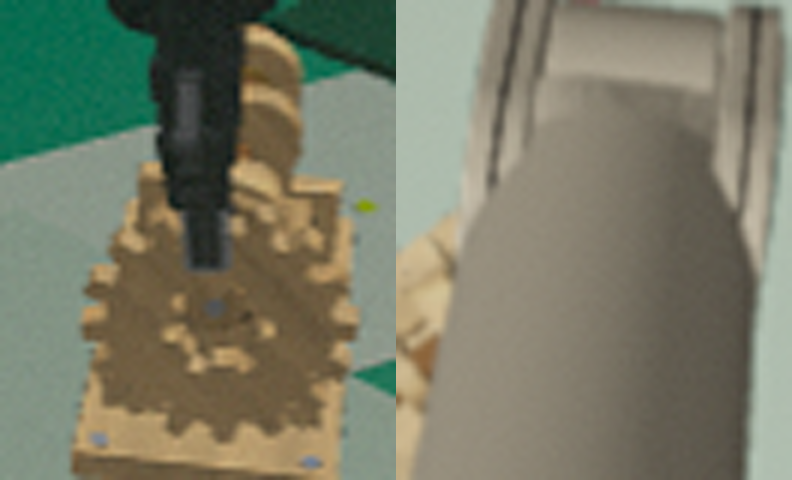

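Run:
```python
from ik import *
S=load("scene4");c=np.array([576.7,92.6,136.6]);y=np.array([.789,.614,0]);z=np.array([0,0,1.])
k=lambda P:((S.proj(P)-[255,120]+.42)*6).round().astype(int).tolist()
a=.71+.19635+np.arange(16)*.3927
D=lambda t:-np.sin(t)[:,None]*y+np.cos(t)[:,None]*z
for r,x in((65,7.5),):
    for t,p in zip(a,k(c+x*u+r*D(a))):print(round(t-2*np.pi*(t>np.pi),2),p)
print("hub end",k(o+43*u),"bore centre front/back",k(c+7.5*u),k(c-7.5*u))
v=cv2.resize(S.im[150:205,262:320,::-1],None,fx=10,fy=10,interpolation=cv2.INTER_CUBIC)
cv2.imwrite("pics/g.png",v)
```

```text
0.91 [109, 251]
1.3 [82, 290]
1.69 [77, 334]
2.08 [91, 377]
2.48 [123, 413]
2.87 [168, 437]
-3.02 [220, 445]
-2.63 [271, 438]
-2.24 [314, 414]
-1.84 [343, 378]
-1.45 [353, 334]
-1.06 [342, 289]
-0.66 [310, 250]
-0.27 [262, 223]
0.12 [206, 214]
0.51 [152, 224]
hub end [[214, 306]] bore centre front/back [[213, 334]] [[216, 317]]
```

View pics/g.png

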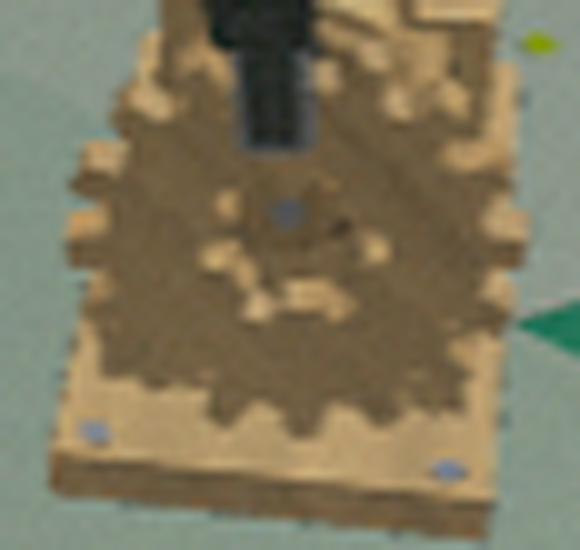

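The cog's tooth tips lie about 2.3 mm towards +y of the hub and roughly 1 mm higher than predicted. The hub's end bolt is exactly where predicted, and the tooth angles match. I'll correct for this and start onto the pilot.

Run:
```python
from ik import *
from cell import ctrl
s=ctrl.read_state();R=tool(u,.121);y=np.array([.789,.614,0])
p=s["eef_pos"]-3.9*y+[0,0,-2.3]
print(delta(s,p,R),delta(s,p-24*u,R))
```

```text
[-0.415, -0.0, 0.181, 0.004, -0.001, -0.001] [-0.417, -2.4, 0.17, 0.004, -0.001, -0.001]
```

Call:
{"method": "send_rows", "body": {
  "rows": [
    [[-0.41, 0, 0.18, 0.004, 0, 0], [-0.41, -0.5, 0.18, 0.004, 0, 0], [-0.41, -1.0, 0.18, 0.004, 0, 0], [-0.41, -1.4, 0.18, 0.004, 0, 0], [-0.41, -1.8, 0.18, 0.004, 0, 0], [-0.41, -2.1, 0.18, 0.004, 0, 0], [-0.41, -2.4, 0.18, 0.004, 0, 0], [-0.41, -2.4, 0.18, 0.004, 0, 0]]
  ]
}}

```text
clock: 11.9
eef_pos: [546.3, 103.3, 242.8]
tool_rot: [-3.14, -0.121, 0.663]
force: [1.3, 0.1, -1.2]
width: 13.9
gripper_force: 58.9
```

```bash
cat > st.py <<'E'
from ik import *
from cell import ctrl
s=ctrl.read_state();R0=Ro.from_euler("xyz",s["tool_rot"]).as_matrix();y=np.array([.789,.614,0])
d=s["eef_pos"]+110*R0[:,2]-o
print("t",s["clock"],"x %.1f y %.1f z %.1f (nominal; true y+2.3 z+1)"%(d@u,d@y,d[2]),"F u,y,z",np.round([s["force"]@u,s["force"]@y,s["force"][2]],1),"M",np.round([s["torque"]@u,s["torque"]@y,s["torque"][2]],2),"w",s["width"],"rot",delta(s,s["eef_pos"],tool(u,.121))[3:])
E
python3 st.py
```

```text
t 11.9 x 34.2 y -2.5 z -1.4 (nominal; true y+2.3 z+1) F u,y,z [ 0.7  1.1 -1.2] M [-0.14  0.03 -0.01] w 13.90099053355011 rot [-0.002, 0.0, 0.001]
```

Call:
{"method": "send_rows", "body": {
  "rows": [
    [[0, -0.2, 0, 0, 0, 0], [0, -0.4, 0, 0, 0, 0], [0, -0.6, 0, 0, 0, 0], [0, -0.8, 0, 0, 0, 0], [0, -0.8, 0, 0, 0, 0]]
  ]
}}

```text
clock: 12.4
eef_pos: [541.5, 109.5, 242.8]
tool_rot: [-3.14, -0.121, 0.662]
force: [-1.1, 0.4, -1.7]
width: 13.9
gripper_force: 58.9
```

```bash
python3 st.py
```

```text
t 12.4 x 26.4 y -2.6 z -1.4 (nominal; true y+2.3 z+1) F u,y,z [-1.  -0.7 -1.7] M [-0.17 -0.02 -0.02] w 13.916183008417148 rot [-0.002, 0.0, 0.001]
```

Call:
{"method": "send_rows", "body": {
  "rows": [
    [[0, -0.2, 0, 0, 0, 0], [0, -0.4, 0, 0, 0, 0], [0, -0.6, 0, 0, 0, 0], [0, -0.8, 0, 0, 0, 0], [0, -1, 0, 0, 0, 0], [0, -1, 0, 0, 0, 0]]
  ]
}}

```text
clock: 13.0
eef_pos: [535.4, 117.3, 242.9]
tool_rot: [-3.14, -0.121, 0.662]
force: [-0.2, -0.5, -0.1]
width: 13.7
gripper_force: 58.9
```

```bash
python3 st.py
```

```text
t 13.0 x 16.4 y -2.6 z -1.4 (nominal; true y+2.3 z+1) F u,y,z [ 0.3 -0.5 -0.1] M [-0.17  0.   -0.01] w 13.729715047630565 rot [-0.002, 0.0, 0.001]
```

Still free of force, so the splines have engaged. I'll go on to the shoulder.

Call:
{"method": "send_rows", "body": {
  "rows": [
    [[0, -0.2, 0, 0, 0, 0], [0, -0.4, 0, 0, 0, 0], [0, -0.6, 0, 0, 0, 0], [0, -0.75, 0, 0, 0, 0], [0, -0.85, 0, 0, 0, 0], [0, -0.92, 0, 0, 0, 0], [0, -0.92, 0, 0, 0, 0]]
  ]
}}

```text
clock: 13.7
eef_pos: [530.6, 123.4, 243.0]
tool_rot: [3.142, -0.121, 0.661]
force: [2.1, -2.5, -2.5]
width: 13.8
gripper_force: 60.3
```

```bash
python3 st.py
```

```text
t 13.7 x 9.0 y -2.6 z -1.2 (nominal; true y+2.3 z+1) F u,y,z [ 3.3  0.1 -2.5] M [-0.25 -1.08 -0.13] w 13.813465936476998 rot [0.0, -0.0, -0.0]
```

Call:
{"method": "send_rows", "body": {
  "rows": [
    [[0, -0.1, 0, 0, 0, 0], [0, -0.2, 0, 0, 0, 0], [0, -0.3, 0, 0, 0, 0], [0, -0.3, 0, 0, 0, 0]]
  ]
}}

```text
clock: 14.1
eef_pos: [530.1, 123.8, 243.1]
tool_rot: [3.138, -0.122, 0.659]
force: [5.1, -7.3, -5.2]
width: 14.0
gripper_force: 61.0
```

```bash
python3 st.py
python3 - <<'E'
from h import *
from cell import ctrl
d=ctrl.get_image("scene");np.savez("pics/scene5.npz",**d)
cv2.imwrite("pics/i.png",cv2.resize(d["pixels"][125:190,260:325,::-1],None,fx=9,fy=9,interpolation=cv2.INTER_CUBIC))
E
```

```text
t 14.1 x 8.8 y -2.6 z -1.1 (nominal; true y+2.3 z+1) F u,y,z [ 8.9 -0.5 -5.2] M [-0.4  -2.25 -0.24] w 14.01435749296046 rot [0.004, -0.001, -0.002]
```

View pics/i.png

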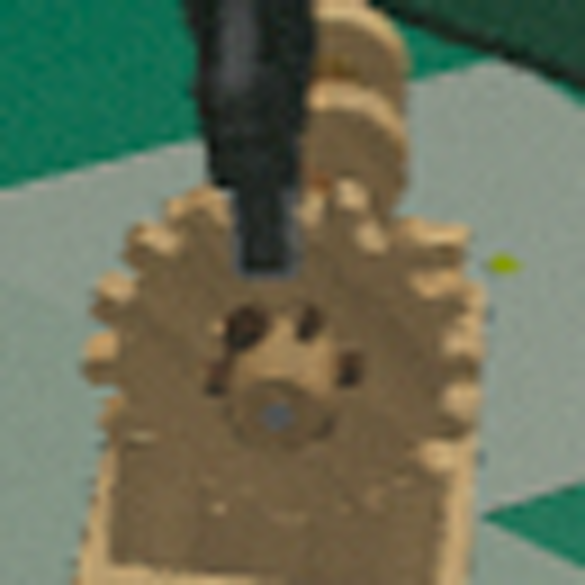

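The cog is on the splines: the wide dark key shows in the wide groove at crop (245,325), with narrow strips at (308,322) and (348,367). It presses on the shoulder with 9 N. I'll release it and withdraw.

Call:
{"method": "send_rows", "body": {
  "rows": [
    [[0, 0.1, 0, 0, 0, 0], [0, 0.1, 0, 0, 0, 0], [0, 0.1, 0, 0, 0, 0], [0, 0.1, 0, 0, 0, 0], [0, 0.1, 0, 0, 0, 0]]
  ],
  "grip": 150
}}

```text
clock: 14.65
eef_pos: [528.5, 126.3, 242.9]
tool_rot: [-3.139, -0.121, 0.662]
force: [0.1, 1.0, -0.5]
width: 35.3
gripper_force: 0.0
```

Call:
{"method": "send_rows", "body": {
  "rows": [
    [[0, 0, -2, 0, 0, 0], [0, 0, -4, 0, 0, 0], [0, 0, -7, 0, 0, 0], [0, 0, -10, 0, 0, 0], [0, 0, -13, 0, 0, 0], [0, 0, -13, 0, 0, 0]]
  ]
}}

```text
clock: 15.25
eef_pos: [518.1, 116.0, 376.0]
tool_rot: [3.14, -0.128, 0.662]
force: [-0.1, 0.4, 0.8]
width: 35.0
gripper_force: 0.0
```

```bash
python3 st.py
python3 - <<'E'
from h import *
from cell import ctrl
d=ctrl.get_image("scene");np.savez("pics/scene6.npz",**d)
t=ctrl.get_image("top");np.savez("pics/top6.npz",**t)
cv2.imwrite("pics/j.png",np.hstack([cv2.resize(q["pixels"][y:y+65,x:x+65,::-1],None,fx=6,fy=6,interpolation=cv2.INTER_CUBIC) for q,x,y in((d,260,125),(t,180,160))]))
E
```

```text
t 15.25 x 7.2 y -16.2 z 131.9 (nominal; true y+2.3 z+1) F u,y,z [-0.4  0.2  0.8] M [-0.19 -0.08  0.05] w 35.04237227319818 rot [0.001, -0.007, 0.001]
```

View pics/j.png

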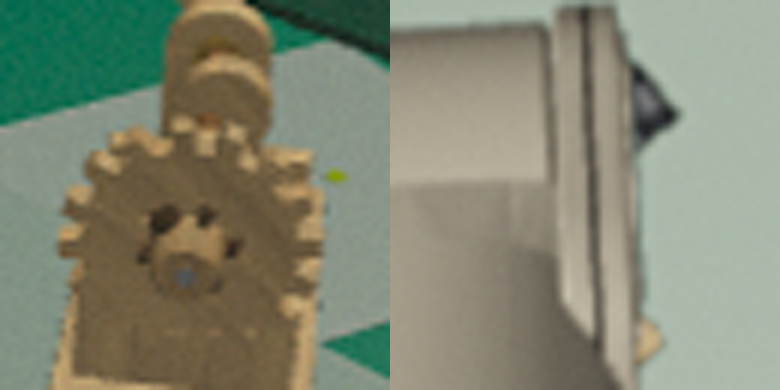

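The scene crop shows the cog released on the hub, with the key at (165,218) and the end bolt at (184,277). That was my last picture. I'll move the arm aside and check the seating by numbers.

Call:
{"method": "send_rows", "body": {
  "rows": [
    [[0, 4, -1, 0, 0, 0], [0, 8, -2, 0, 0, 0], [0, 13, -2, 0, 0, 0], [0, 18, -2, 0, 0, 0], [0, 23, -2, 0, 0, 0], [0, 25, -2, 0, 0, 0], [0, 25, -2, 0, 0, 0], [0, 25, -2, 0, 0, 0]]
  ]
}}

```text
clock: 16.15
eef_pos: [667.7, -82.2, 389.2]
tool_rot: [-3.137, -0.119, 0.661]
force: [0.2, 0.0, -0.8]
width: 35.3
gripper_force: 0.0
```

Run:
```python
from ik import *
from cell import ctrl
y=np.array([.789,.614,0]);z=np.array([0,0,1.])
d=ctrl.get_image("top");C=Cam(d);B=load("top0")
def prof(C,lat,h,xs):
    P=np.array([o+x*u+lat*y+[0,0,h] for x in xs]);p=C.proj(P).astype(np.float32)
    return cv2.remap(C.im,p[:,0].reshape(1,-1),p[:,1].reshape(1,-1),cv2.INTER_CUBIC)[0].astype(int)
xs=np.arange(-16,52,3)
print(xs.tolist())
for lat,h in((-45,30),(45,30),(40,40)):
    print(lat,h,"now",prof(C,lat,h,xs).tolist());print("    before",prof(B,lat,h,xs)[:,2].tolist())
print("pilot",prof(C,0,18,xs)[:,0].tolist(),prof(B,0,18,xs)[:,0].tolist())
```

```text
[-16, -13, -10, -7, -4, -1, 2, 5, 8, 11, 14, 17, 20, 23, 26, 29, 32, 35, 38, 41, 44, 47, 50]
-45 30 now [[196, 176, 136], [193, 173, 134], [192, 172, 132], [191, 171, 132], [191, 171, 133], [190, 170, 133], [191, 170, 131], [192, 171, 132], [193, 173, 134], [195, 174, 133], [184, 161, 123], [151, 145, 122], [163, 176, 163], [173, 186, 173], [170, 185, 170], [171, 184, 170], [170, 185, 170], [171, 184, 170], [171, 186, 170], [170, 183, 169], [171, 185, 171], [172, 185, 171], [170, 184, 170]]
    before [132, 130, 129, 130, 129, 128, 129, 128, 127, 127, 121, 125, 156, 168, 168, 166, 167, 166, 166, 166, 167, 167, 167]
45 30 now [[170, 185, 171], [169, 185, 170], [169, 183, 170], [169, 184, 171], [170, 186, 174], [174, 185, 170], [190, 178, 147], [196, 175, 131], [197, 176, 134], [196, 176, 132], [188, 168, 127], [173, 169, 143], [173, 184, 171], [170, 185, 170], [171, 185, 170], [170, 185, 169], [169, 183, 168], [170, 184, 170], [171, 185, 170], [170, 183, 168], [170, 184, 169], [170, 184, 169], [171, 184, 170]]
    before [167, 166, 165, 167, 166, 168, 166, 167, 166, 168, 166, 166, 165, 165, 165, 165, 165, 166, 165, 166, 166, 165, 164]
40 40 now [[173, 184, 167], [173, 181, 163], [165, 173, 157], [168, 179, 163], [171, 184, 168], [177, 181, 159], [189, 173, 138], [193, 169, 126], [193, 171, 130], [194, 173, 131], [188, 165, 125], [171, 167, 141], [171, 184, 170], [169, 184, 169], [170, 184, 169], [170, 185, 170], [171, 186, 170], [171, 185, 170], [171, 184, 170], [171, 184, 170], [171, 185, 170], [170, 183, 169], [170, 183, 168]]
    before [162, 158, 154, 160, 163, 160, 156, 157, 163, 164, 158, 157, 165, 165, 166, 165, 165, 165, 164, 166, 166, 166, 166]
pilot [179, 178, 184, 184, 178, 181, 186, 187, 185, 184, 180, 176, 177, 178, 178, 177, 176, 176, 173, 169, 167, 171, 171] [175, 174, 180, 181, 177, 159, 155, 175, 173, 175, 176, 177, 173, 173, 174, 172, 172, 172, 169, 165, 164, 166, 167]
```

Run:
```python
from ik import *
y=np.array([.789,.614,0]);B=load("top0")
xs=np.arange(-16,9,1.)
print(xs.astype(int).tolist())
for lat in(28,24,-10,0,10):
    h=np.sqrt(33**2-lat**2)-.5
    p=B.proj(np.array([o+x*u+lat*y+[0,0,h] for x in xs])).astype(np.float32)
    g=cv2.remap(B.im,p[:,0].reshape(1,-1),p[:,1].reshape(1,-1),cv2.INTER_CUBIC)[0].astype(int);print(lat,g[:,0].tolist(),g[:,2].tolist())
xs=np.arange(35,52,1.)
for lat in(-8,0,8):
    p=B.proj(np.array([o+x*u+lat*y for x in xs])).astype(np.float32)
    g=cv2.remap(B.im,p[:,0].reshape(1,-1),p[:,1].reshape(1,-1),cv2.INTER_CUBIC)[0].astype(int);print("end",lat,g[:,2].tolist())
```

```text
[-16, -15, -14, -13, -12, -11, -10, -9, -8, -7, -6, -5, -4, -3, -2, -1, 0, 1, 2, 3, 4, 5, 6, 7, 8]
28 [190, 189, 186, 182, 177, 172, 169, 167, 164, 163, 164, 163, 162, 163, 162, 158, 155, 154, 159, 165, 168, 167, 164, 162, 164] [132, 131, 128, 124, 119, 112, 106, 102, 98, 97, 97, 96, 96, 96, 97, 97, 101, 108, 122, 135, 146, 152, 154, 156, 154]
24 [185, 183, 181, 180, 178, 176, 173, 170, 169, 169, 168, 167, 166, 165, 160, 153, 146, 145, 150, 158, 169, 175, 177, 179, 180] [127, 126, 124, 122, 119, 115, 108, 104, 101, 99, 97, 97, 97, 96, 93, 88, 85, 89, 98, 109, 120, 126, 131, 133, 133]
-10 [182, 182, 182, 182, 184, 188, 191, 193, 193, 191, 189, 187, 187, 184, 177, 168, 154, 134, 115, 104, 97, 95, 98, 98, 94] [116, 116, 117, 117, 118, 121, 124, 126, 126, 124, 122, 122, 121, 119, 112, 105, 94, 77, 61, 51, 45, 42, 44, 44, 42]
0 [173, 172, 171, 170, 169, 170, 174, 178, 179, 179, 178, 177, 174, 171, 167, 162, 152, 138, 131, 134, 140, 142, 142, 142, 141] [110, 110, 110, 109, 108, 109, 112, 115, 117, 117, 115, 113, 111, 108, 105, 101, 94, 83, 77, 79, 84, 87, 87, 87, 85]
10 [174, 174, 173, 172, 170, 168, 167, 168, 168, 169, 170, 171, 172, 170, 167, 161, 151, 142, 139, 139, 140, 143, 144, 143, 138] [107, 105, 103, 104, 104, 105, 105, 106, 107, 108, 109, 110, 111, 109, 107, 102, 92, 83, 79, 78, 78, 80, 81, 79, 76]
end -8 [103, 102, 101, 99, 96, 93, 94, 102, 119, 135, 153, 164, 168, 169, 169, 168, 166]
end 0 [113, 112, 111, 108, 105, 101, 101, 107, 118, 130, 146, 158, 164, 166, 167, 166, 166]
end 8 [107, 107, 106, 105, 103, 102, 106, 114, 126, 144, 157, 163, 166, 168, 168, 167, 166]
```

Run:
```python
from cell import ctrl
print(ctrl.finish_job())
```

```text
the job is handed in; nothing more can be done
None
```

The cog is on the hub with its wide groove over the wide key, seated against the shoulder and released; by the top-view check it is about 8 mm in front of the shoulder plane, against 7.5 mm nominal. I handed the job in at about 16 s with no result returned, set the cog back in its slot once to regrip it, and viewed 11 pictures, one over the limit.

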